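# Release the cam and close the glue clamp on a box

### The job

A small patterned card box lies in the glue clamp, whose red cam holds the blue jaw open. First push the cam's black-knobbed lever round until the cam is at its low point (lever over the green dot, against its stop), and only then push the yellow handle of the slide forward until the jaw has driven the box fully home and flush against the wooden back fence. Work only with the fingertips or the outside of the closed fingers: take nothing between the fingers, do not touch or lift the box, and leave the other things on the table where they are.

Things in the scene. Friction and masses are not known exactly. Their poses are not given: they have to be found in the camera images.
- clamp: fixed plywood base of the glue clamp, 244 x 214 x 15 mm; origin at the centre of its underside, on the table. +x is forward, the way the slide closes (roughly away from the robot), +y left. Wooden back fence on it: front face at x = +88 mm, y +2 to +98, top z = 51. The blue jaw spans y -70 to +94 mm, top z = 47. Green dot on the base: lever at low point; red dot: about locked.
- cam (a joint): turn of the red cam from its low point (0: lever at -45 degrees in the clamp's frame, forward and right, over the green dot). Grows clockwise from above: lever at -45 degrees minus this. Starts 1.6 to 2.5 (lever back towards the robot), so push it counter-clockwise from above, by the clamp's right side. Stops at -0.08 and 2.6. 3 to 4 N at the knob turn it; it stays where left.
- cam_pivot (a point): point on the upright pivot axis of the red cam, top of its bolt, 64 mm above the table; fixed on the clamp at x = +59, y = -52 mm. The cam is a 64 mm disc, pivot 22 mm off its centre; away from its low point it stands in the way of the slide's roller
- knob_mid (a point): middle of the black upright knob at the end of the cam's lever, 85 mm from the pivot axis: a round post 18 mm in diameter from z = 60 to 106 mm above the table, this point at 86 mm. The flat steel lever under it lies at z = 52 to 60 mm and passes over the jaw (top 47 mm)
- slide (a joint): how far the slide (blue jaw, roller, yellow handle) stands forward along the clamp's +x, m. Starts 0 to 0.004; about 0.055 when the box is pressed home. Stops at 0 and 0.062; moves with about 3 N, stays where left. In the clamp's frame the jaw's face is at x = -27 mm + this, the handle's rear face at -93 mm + this.
- push_face (a point): point on the rear face (facing -x of the clamp) of the yellow push handle, in the middle of its width, 68 mm above the table. The handle is an upright plate 64 mm wide (y), 10 mm thick (x), top at z = 85 mm; push it forward here
- handle_mid (a point): middle of the thickness of the same yellow plate, 5 mm forward of push_face
- patterned_box: loose card box with coloured dots, 60 x 85 x 42 mm (x, y, z), about 0.12 kg. Origin at the centre of its underside. It lies on the clamp's base (15 mm above the table) between jaw and fence, roughly square to them; home, its centre is at x = +58 mm in the clamp's frame
- glue: loose teal glue bottle, 39 mm across, 129 mm tall, origin at the centre of its underside; a bystander
- cup: loose white water cup, 74 mm across, 62 mm tall, origin at the centre of its underside; a bystander
- blue_scissors: loose scissors with blue grips, 87 x 199 x 9 mm, origin at the centre of its underside; a bystander
There are look-alikes about, which are no part of the job. There is more than one size of the patterned_box; the job needs the larger.

How it is judged:
On the way, in this order (a step that is already met when the one before it is completed fails the run):
1. the cam is at its low point while the slide is still back (value of joint cam below 0.3 rad and value of joint slide below 0.025 m), for 0.2 s.
2. the slide has been pushed forward and the box is home against the fence (value of joint slide above 0.052 m and x of patterned_box in the frame of clamp between 0.0555 and 0.062 m and angle between the x axis of patterned_box and the x axis of clamp, either way round below 0.06 rad and angle between patterned_box's own z axis and vertical below 0.05 rad), for 0.2 s.
At the end, for the whole second after the job is handed in: cam within 0.3 rad of its low point; slide at least 52 mm forward; box within 2.5 mm of flush against the fence, square to it within 0.06 rad, flat on the base and at rest (all of step 2 and value of joint cam below 0.3 rad and linear speed of patterned_box below 0.02 m/s and height (world z) of patterned_box below 0.02 m); the robot touches nothing.
It fails at once if the slide was pushed forward (over 25 mm) before the cam was at its low point (value of joint slide above 0.025 m and value of joint cam above 0.35 rad).
It fails at once if the box was touched by the fingers, lifted or tipped (contact force between the fingers and patterned_box above 1 N or height (world z) of patterned_box above 0.025 m or angle between patterned_box's own z axis and vertical above 0.2 rad).
It fails at once if the lever's knob was taken between the fingers (distance between the grasp point and knob_mid below 0.01 m).
It fails at once if the yellow handle was taken between the fingers (x of the grasp point in the frame of handle_mid between -0.007 and 0.007 m and y of the grasp point in the frame of handle_mid between -0.03 and 0.03 m and z of the grasp point in the frame of handle_mid between -0.05 and 0.016 m).
It fails at once if a bystander was moved more than 20 mm (distance of any of glue, cup, blue_scissors from where it was at the start of the episode above 0.02 m).
It also fails if it takes over 58 s, if anything falls off the work surface, if the arm or the gripper's body presses on something with over 40 N, if the wrist force passes 120 N, or if a joint passes its speed limit or range.

### The arm

A 6-joint arm with a two-finger parallel gripper is mounted at the origin on a cart in front of the work surface, level with it; the furniture and walls round the work are solid. World frame = base frame: x ahead of the robot, y to its left, z up, the work surface at z = 0. Lengths are in m, angles in rad, forces in N, time in s.
With the tool pointing down it reaches from about 0.35 to 0.725 m from the base axis. Payload 4.3 kg.
Tool frame: the origin (TCP) lies at the very end of the fingers, on their centre line; the grasp point (between the pads) lies 19 mm behind it (manip.pinch_z is the distance from the TCP to the grasp point, in m); z points along the fingers, y is the line along which they close (so a half turn about z gives the same grasp; the last joint's range is limited). The gripper opens to 85 mm and grips with 20 to 120 N. Pads are 22 mm wide; open, the fingers measure 114 mm over their backs; the gripper's body (76 mm by 85 mm) begins 54 mm behind the grasp point. The pads swing forward as they close: fully open they stand 13 mm farther back than shut.
Start: joints at [1.123, 0.377, 0.081, 1.274, 0, 1.46], TCP at [0.191, 0.543, 0.231] pointing down, gripper open.
Joint ranges: [-2.72, 2.72], [-0.84, 1.66], [-1.02, 1.22], [-1.77, 2.12], [-1.37, 1.28], [-3.14, 3.14]. Speed limits (rad/s): [2.57, 2.57, 3.14, 3.14, 3.14, 3.14].

### API

Orientations are given as a unit quaternion [w, x, y, z].
In Python, from plant import manip gives the robot as it stands. The module is installed in compiled form; this text tells all that it offers.
- The arm moves only by the shell command python3 -m crank 'ROWS' [OPENING] [FORCE]. ROWS is JSON, a list of rows, each an object of numbers: "x", "y", "z": the shift along the tool's x, y, z in cm; "rx", "ry", "rz": the turn, a rotation vector about the tool's x, y, z in rad. In form: [{"x": .., "y": .., "z": .., "rx": .., "ry": .., "rz": ..}, ...]. A call has 1 to 10 rows; each row is the pose to reach, as a shift and turn from the pose commanded when the call began, along the tool's axes at that moment; what a row does not reach only later rows make up. A row lasts 1/12 s, in which the tool goes at most 41.7 mm and 7.16 degrees, less where a joint would pass 70% of its speed; a pose out of reach is approached as far as the arm can. A call with a gripper value outside its range is refused whole. OPENING is the finger opening in cm, from 0 to 8.54, set as the call begins (- or left out, the last holds). The fingers move at their own pace and stop on an object; FORCE is the grip in N (left out, the last holds). Time passes only in rows, so rows that repeat a pose let the fingers close. It gives the time, the measured TCP pose, the force, the opening and the grip force at its end, in the units of the state.
- manip.get_state(): the state, without advancing time (a new reading comes with each control period).
- manip.get_image(name): name is "scene" or "top" or "wrist"; returns a dict with "pixels" (384x512x3 uint8, red, green, blue), "mtx" (3x3 intrinsics, pixels), "k1" (the pictures are not rectified: a ray, as slopes to the right and down, at radius r is drawn at 1 + k1 r^2 times it, then the intrinsics apply), "cam_to_world" (4x4, takes a point from camera to world coordinates). Camera axes: x right, y down, z forward; pixel columns grow to the right and rows downward; lengths in m; the calibration is good to about 2 mm. A picture is of the moment at which its call begins. There is no depth.
- manip.sign_off(): hands the job in; it is judged then, once.
The state is a dict: "time": time; "qpos": joint angles; "joint_vel": joint speeds; "tau": joint torques, N m; "position": TCP position; "ee_rot": TCP orientation; "wrist_force": force on the tool from outside, world axes, zero at the start; "moment": the same for the moment, N m; "opening": finger opening in m; "grasp_force": force on a finger pad.
Only numpy, scipy, OpenCV 4.12 (cv2) and the standard library are available. Lean on these libraries where they do the work, as an engineer would, in place of code of your own. Each camera call takes 0.05 s, during which the arm holds its last target. There are 200 camera calls.

## Working session

There is one attempt and no reset: what is moved stays moved. The work goes in short steps, Python scripts to look and compute and a shell command to move; the robot and the scene stay as the last step left them, time stands still between calls to the robot, and variables do not carry over. Pictures are saved under pics/ and viewed, at most 10 in all, crops included, and the job is handed in when it is done.

```bash
mkdir -p pics; python3 - <<'E'
from plant import manip
import cv2,numpy as np
for n in ("top","scene"):
    d=manip.get_image(n); cv2.imwrite(f"pics/{n}0.png",cv2.resize(d["pixels"][:,:,::-1],(800,600),interpolation=cv2.INTER_CUBIC))
    np.savez(f"{n}0.npz",**d); print(n,d["mtx"].tolist(),d["k1"],np.round(d["cam_to_world"],3).tolist())
s=manip.get_state();print(s["position"],s["ee_rot"],s["time"],s["opening"])
E
```

```text
top [[455.44721067795336, 0.0, 258.3293646245861], [0.0, 455.44721067795336, 190.66080538097637], [0.0, 0.0, 1.0]] -0.038945266478196815 [[0.007, -0.989, 0.147, 0.377], [-1.0, -0.008, -0.007, -0.041], [0.008, -0.147, -0.989, 1.343], [0.0, 0.0, 0.0, 1.0]]
scene [[396.08167020676945, 0.0, 255.5917183654655], [0.0, 396.08167020676945, 191.2044848943161], [0.0, 0.0, 1.0]] -0.0013761619344004065 [[0.594, -0.388, 0.705, -0.297], [-0.804, -0.259, 0.535, -0.706], [-0.025, -0.885, -0.465, 0.645], [0.0, 0.0, 0.0, 1.0]]
[0.19029725 0.54197653 0.23044502] [-2.53477242e-04  1.68084922e-01  9.85772093e-01 -8.80917115e-04] 0.1 0.0852698700853982
```

View pics/top0.png

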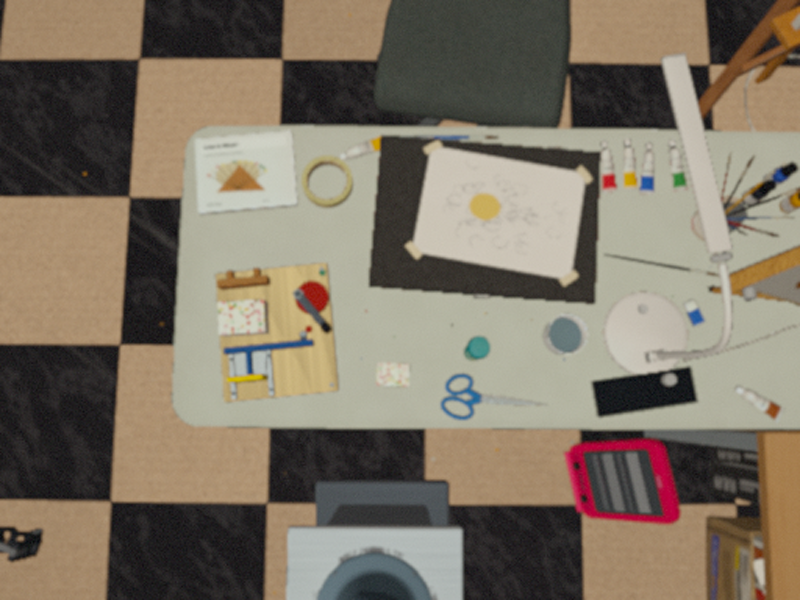

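View pics/scene0.png

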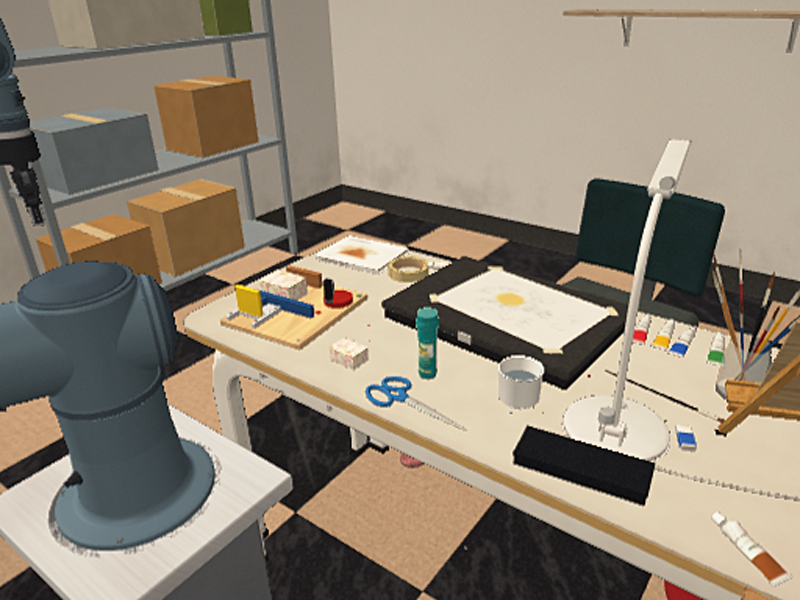

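The top view shows the clamp at about (278,332), with the yellow handle at (246,379), the knob near (325,325) and the cam at (312,295). The scissors, glue and cup are all well to the right. I'll enlarge the clamp next.

```bash
python3 - <<'E'
import cv2,numpy as np
p=np.load("top0.npz")["pixels"][165:261,130:224,::-1]
a=cv2.resize(p,None,fx=6,fy=6,interpolation=cv2.INTER_CUBIC)
cv2.imwrite("pics/topc.png",a)
E
```

```text
(no output)
```

View pics/topc.png

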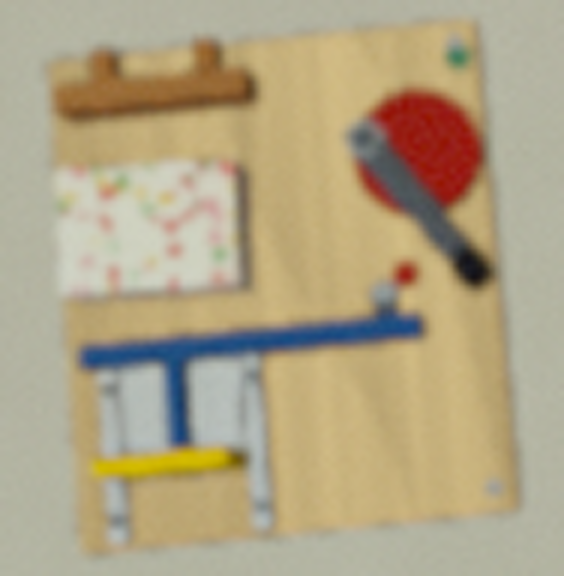

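The crop shows these points:
- Base corners: TL (47,60), TR (478,20), BR (520,510), BL (82,555).
- Pivot bolt: (366,137). Knob top: about (472,266).
- Handle top: (92,467) to (245,457). Jaw ends: (82,358) and (422,325).

I'll fit the clamp pose from these.

```bash
cat > h.py <<'E'
import numpy as np,cv2
from scipy.optimize import least_squares
def ray(d,uv):
    q=cv2.undistortPoints(np.array([[uv]],float),d["mtx"],np.array([float(d["k1"]),0,0,0]))[0,0]
    T=d["cam_to_world"]; return T[:3,3],T[:3,:3]@np.r_[q,1]
def atz(d,uv,z):
    o,r=ray(d,uv); return o+r*(z-o[2])/r[2]
def R(a): return np.array([[np.cos(a),-np.sin(a)],[np.sin(a),np.cos(a)]])
def clamp2w(p,c): return p[:2]+R(p[2])@np.array(c)
E
python3 - <<'E'
from h import *
d=dict(np.load("top0.npz"))
f=lambda c,z: atz(d,((c[0]+.5)/6-.5+130,(c[1]+.5)/6-.5+165),z)[:2]
pts=[((47,60),.015,(.122,.107)),((478,20),.015,(.122,-.107)),((520,510),.015,(-.122,-.107)),((82,555),.015,(-.122,.107)),((366,137),.064,(.059,-.052))]
W=[f(c,z) for c,z,_ in pts]
s=least_squares(lambda p:np.concatenate([clamp2w(p,c)-w for (_,_,c),w in zip(pts,W)]),[.5,.3,0])
p=s.x; print(p,np.round(s.fun*1000,1)); np.save("clamp.npy",p)
inv=lambda w:R(p[2]).T@(w-p[:2])
k=f((472,266),.106); kc=inv(k); v=kc-[.059,-.052]
print("knob",k,kc,np.linalg.norm(v),"cam",-np.pi/4-np.arctan2(v[1],v[0]))
for n,c,z in [("hL",(92,467),.085),("hR",(245,457),.085),("jL",(82,358),.047),("jR",(422,325),.047),("boxTL",(55,170),.057),("boxBR",(243,287),.057),("boxBL",(60,297),.057)]:
    w=f(c,z);print(n,w,inv(w))
E
```

```text
[0.51046993 0.18873491 0.10869551] [ 0.1 -0.4  1.4 -0.4 -0.7 -1.1 -0.4  1.  -0.5  0.8]
knob [0.50978193 0.08668816] [-0.01175413 -0.10136989] 0.08627590943887298 cam 1.7469688701594062
hL [0.41793545 0.26096933] [-0.08415228  0.08184641]
hR [0.42316462 0.19089769] [-0.08655545  0.01162103]
jL [0.47059089 0.27700809] [-0.03006768  0.09207837]
jR [0.48773012 0.11587247] [-0.03050984 -0.06996559]
boxTL [0.5591971 0.291355 ] [0.059572   0.09672846]
boxBR [0.50412409 0.19975689] [-0.0051127   0.01164534]
boxBL [0.498602   0.28623278] [-0.00122117  0.09820993]
```

```bash
python3 -m crank '[{"x":-14,"y":-10,"rz":-0.15},{"x":-28,"y":-20,"rz":-0.3},{"x":-42.6,"y":-29.8,"rz":-0.4465},{"x":-42.6,"y":-29.8,"rz":-0.4465},{"x":-42.6,"y":-29.8,"rz":-0.4465},{"x":-42.6,"y":-29.8,"rz":-0.4465},{"x":-42.6,"y":-29.8,"rz":-0.4465},{"x":-42.6,"y":-29.8,"rz":-0.4465},{"x":-42.6,"y":-29.8,"rz":-0.4465},{"x":-42.6,"y":-29.8,"rz":-0.4465}]' 0 20
cat >> h.py <<'E'
def go(cx,cy,z,label=""):
    "tool-axis shift (cm) from present pose to clamp-frame point"
    from plant import manip
    from scipy.spatial.transform import Rotation as Ro
    p=np.load("clamp.npy"); s=manip.get_state(); q=s["ee_rot"]
    r=Ro.from_quat([q[1],q[2],q[3],q[0]])
    w=np.r_[clamp2w(p,(cx,cy)),z]
    print(label,np.round(r.inv().apply(w-s["position"])*100,2),end=" ")
def where():
    from plant import manip
    from scipy.spatial.transform import Rotation as Ro
    p=np.load("clamp.npy"); s=manip.get_state(); q=s["ee_rot"]
    X=Ro.from_quat([q[1],q[2],q[3],q[0]]).as_matrix()
    print("t",s["time"],"clamp xy",np.round(R(p[2]).T@(s["position"][:2]-p[:2]),4),"z",s["position"][2],"tilt",X[2,2],"yaw err",np.arctan2(X[1,0],X[0,0])-p[2],"F",np.round(s["wrist_force"],1),s["opening"])
E
python3 -c "
from h import *
where(); go(-.0247,-.0668,.23)"
```

```text
t 0.1 clamp xy [-0.28    0.3859] z 0.23044501556059888 tilt -0.9999983194686506 yaw err 2.6951235545121244 F [-0.2 -0.8 -0.4] 0.0852698700853982
 [-42.57 -29.81   0.09] schema error: expected keys x, y, z, rx, ry, rz
```

```bash
python3 -m crank '[{"x":-4,"y":-3,"z":0,"rx":0,"ry":0,"rz":-0.1},{"x":-8,"y":-5.6,"z":0,"rx":0,"ry":0,"rz":-0.2},{"x":-11,"y":-8,"z":0,"rx":0,"ry":0,"rz":-0.3},{"x":-14,"y":-10,"z":0,"rx":0,"ry":0,"rz":-0.4},{"x":-17,"y":-12,"z":0,"rx":0,"ry":0,"rz":-0.4465},{"x":-20,"y":-14,"z":0,"rx":0,"ry":0,"rz":-0.4465},{"x":-23,"y":-16,"z":0,"rx":0,"ry":0,"rz":-0.4465},{"x":-26,"y":-18.2,"z":0,"rx":0,"ry":0,"rz":-0.4465},{"x":-29,"y":-20.3,"z":0,"rx":0,"ry":0,"rz":-0.4465},{"x":-29,"y":-20.3,"z":0,"rx":0,"ry":0,"rz":-0.4465}]' 0 20
python3 -c "
from h import *
where(); go(-.0247,-.0668,.16)"
```

```text
time: 0.93
position: [0.3999, 0.2503, 0.231]
ee_rot: [0.001, -0.051, 0.999, -0.001]
wrist_force: [0.0, 0.2, 0.1]
opening: -0.0
grasp_force: 0.0
t 0.9333 clamp xy [-0.1032  0.0732] z 0.23097408418348325 tilt -0.9999957081478918 yaw err -3.1490547439994243 F [0.  0.2 0.1] -4.7714077496824195e-05
 [ -7.95 -13.92   7.14]
```

```bash
python3 -m crank '[{"x":-1.6,"y":-2.8,"z":1.4,"rx":0,"ry":0,"rz":0},{"x":-3.2,"y":-5.6,"z":2.8,"rx":0,"ry":0,"rz":0},{"x":-4.8,"y":-8.4,"z":4.2,"rx":0,"ry":0,"rz":0},{"x":-6.4,"y":-11.2,"z":5.6,"rx":0,"ry":0,"rz":0},{"x":-7.95,"y":-13.9,"z":7.1,"rx":0,"ry":0,"rz":0},{"x":-7.95,"y":-13.9,"z":7.1,"rx":0,"ry":0,"rz":0},{"x":-7.95,"y":-13.9,"z":7.1,"rx":0,"ry":0,"rz":0}]'
python3 - <<'E'
from h import *
from plant import manip
d=manip.get_image("wrist"); cv2.imwrite("pics/w1.png",cv2.resize(d["pixels"][:,:,::-1],(800,600)))
d=manip.get_image("scene"); cv2.imwrite("pics/s1.png",cv2.resize(d["pixels"][150:240,130:250,::-1],(800,600),interpolation=cv2.INTER_CUBIC))
where(); go(-.0247,-.0668,.068)
E
```

```text
time: 1.52
position: [0.4904, 0.1245, 0.1589]
ee_rot: [-0.002, -0.053, 0.999, 0.0]
wrist_force: [-0.3, 1.0, 0.7]
opening: -0.0
grasp_force: 0.0
t 1.6167 clamp xy [-0.0268 -0.0602] z 0.16028058361892472 tilt -0.9999993660316286 yaw err -3.1411681584618196 F [ 0.1 -0.6 -0.2] 0.00025458266780321805
 [-0.22 -0.67  9.23]
```

View pics/w1.png

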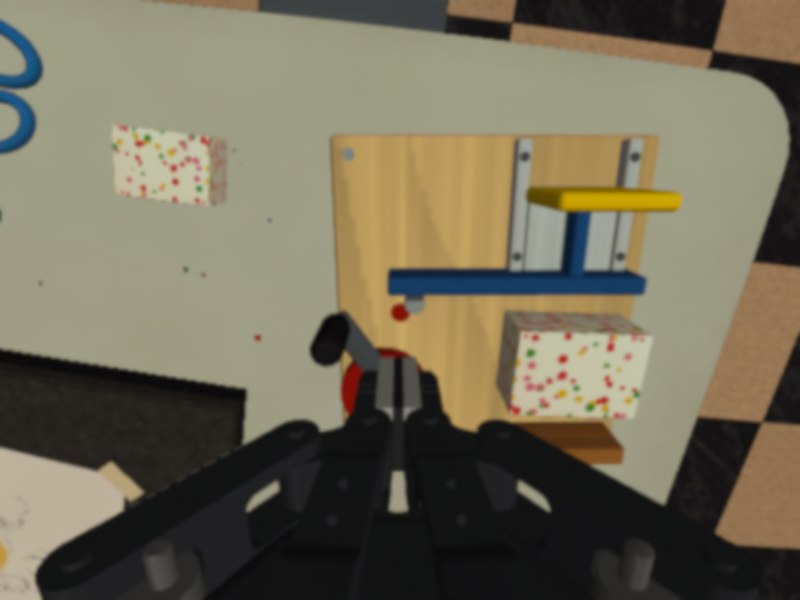

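View pics/s1.png

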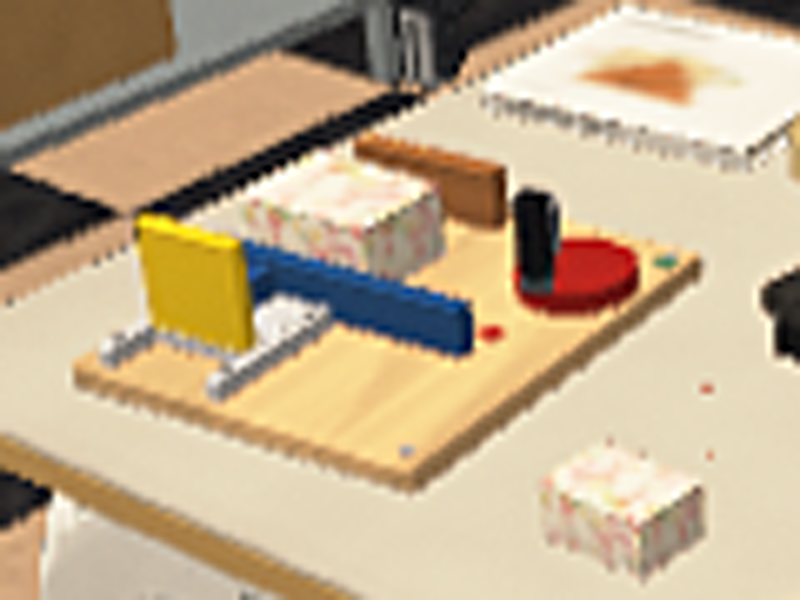

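The wrist view shows the clamp with the knob top at (327,342), the handle at (605,200) and the fingertips near (398,370). In the scene crop the gripper isn't where I expected it: there is only a black part at the right edge (785,300). I'll check the projections before descending.

```bash
python3 - <<'E'
from h import *
from plant import manip
P=np.load("clamp.npy"); s=manip.get_state()
def proj(d,w):
    T=np.linalg.inv(d["cam_to_world"]);c=T[:3,:3]@w+T[:3,3];return np.round(cv2.projectPoints(c[None],np.zeros(3),np.zeros(3),d["mtx"],np.array([float(d["k1"]),0,0,0]))[0].ravel(),1)
ims={}
for n in("wrist","scene","top"):
    d=ims[n]=manip.get_image(n)
    print(n,"tcp",proj(d,s["position"]),[ (k,proj(d,np.r_[clamp2w(P,c),z])) for k,c,z in (("BL",(-.122,-.107),.015),("FR",(.122,-.107),.015),("knob",(-.0118,-.1014),.106),("pivot",(.059,-.052),.064),("hR",(-.088,.016),.085),("hL",(-.088,.08),.085),("boxFarL",(.0596,.097),.057))])
a=np.hstack([cv2.resize(ims["scene"]["pixels"][100:292,50:306],(400,300)),cv2.resize(ims["top"]["pixels"][140:284,110:302],(400,300))])
cv2.imwrite("pics/st.png",a[:,:,::-1])
where()
E
```

```text
wrist tcp [253.9 241.5] [('BL', array([207.7,  87.6])), ('FR', array([217.4, 292. ])), ('knob', array([202.7, 226.1])), ('pivot', array([262. , 271.8])), ('hR', array([349.7, 127.3])), ('hL', array([428.8, 127.8])), ('boxFarL', array([401.8, 267.9]))]
scene tcp [194.4 161.8] [('BL', array([191.8, 219.9])), ('FR', array([235.5, 187.2])), ('knob', array([209.5, 178.3])), ('pivot', array([211. , 178.5])), ('hR', array([165.5, 186.3])), ('hL', array([150.5, 182.1])), ('boxFarL', array([177.3, 171.8]))]
top tcp [190.9 214. ] [('BL', array([216.6, 249.8])), ('FR', array([209.4, 167.4])), ('knob', array([208.3, 208.9])), ('pivot', array([190.3, 187.6])), ('hR', array([168.9, 241.4])), ('hL', array([145.7, 243.7])), ('boxFarL', array([138.7, 192.9]))]
t 1.7667 clamp xy [-0.0264 -0.0597] z 0.1609595012425087 tilt -0.999999539958758 yaw err -3.1396735828313793 F [ 0.  -0.3  0.1] 5.877189368059106e-05
```

View pics/st.png

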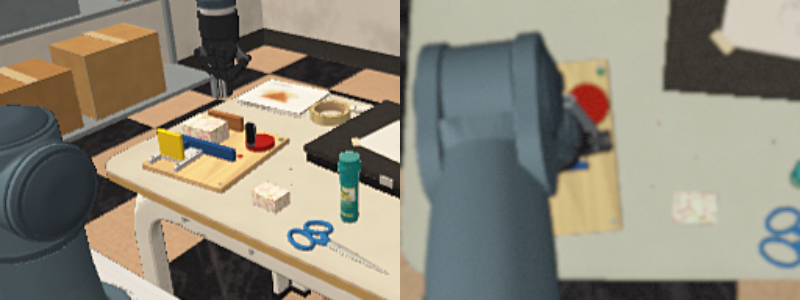

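The projections agree with the pictures to within a few mm, so I'll descend behind the knob.

```bash
python3 -m crank '[{"x":0.1,"y":-0.5,"z":2.5,"rx":0,"ry":0,"rz":0},{"x":0.1,"y":-0.5,"z":5,"rx":0,"ry":0,"rz":0},{"x":0.1,"y":-0.5,"z":7.5,"rx":0,"ry":0,"rz":0},{"x":0.1,"y":-0.5,"z":9.2,"rx":0,"ry":0,"rz":0},{"x":0.1,"y":-0.5,"z":9.2,"rx":0,"ry":0,"rz":0},{"x":0.1,"y":-0.5,"z":9.2,"rx":0,"ry":0,"rz":0}]'
python3 - <<'E'
from h import *
where()
for a in (160,150,140,130,120,110,100,90,80,70,65,60):
    t=-np.radians(a); go(.059+.085*np.cos(t),-.051+.085*np.sin(t),.068,f"\n-{a}")
E
```

```text
time: 2.27
position: [0.4895, 0.1209, 0.0682]
ee_rot: [-0.001, -0.055, 0.998, 0.0]
wrist_force: [0.5, 0.8, 0.3]
opening: -0.0
grasp_force: 0.0
t 2.2667 clamp xy [-0.0282 -0.0651] z 0.06822078035274429 tilt -0.9999986292921207 yaw err -3.140228008100262 F [0.5 0.8 0.3] -5.789189646186194e-06

-160 [-0.73 -1.5   0.02] 
-150 [-1.35 -2.84  0.02] 
-140 [-2.2  -4.05  0.02] 
-130 [-3.25 -5.1   0.02] 
-120 [-4.46 -5.95  0.01] 
-110 [-5.8  -6.58  0.01] 
-100 [-7.23 -6.97  0.01] 
-90 [-8.71 -7.1   0.01] 
-80 [-10.18  -6.97   0.  ] 
-70 [-11.62  -6.59   0.  ] 
-65 [-12.3   -6.31   0.  ] 
-60 [-12.96  -5.97  -0.  ]
```

```bash
python3 -m crank '[{"x":-0.35,"y":-0.75,"z":0,"rx":0,"ry":0,"rz":0},{"x":-0.73,"y":-1.5,"z":0,"rx":0,"ry":0,"rz":0},{"x":-1.02,"y":-2.18,"z":0,"rx":0,"ry":0,"rz":0},{"x":-1.35,"y":-2.84,"z":0,"rx":0,"ry":0,"rz":0},{"x":-1.75,"y":-3.46,"z":0,"rx":0,"ry":0,"rz":0},{"x":-2.2,"y":-4.05,"z":0,"rx":0,"ry":0,"rz":0},{"x":-2.7,"y":-4.6,"z":0,"rx":0,"ry":0,"rz":0},{"x":-3.25,"y":-5.1,"z":0,"rx":0,"ry":0,"rz":0},{"x":-3.83,"y":-5.55,"z":0,"rx":0,"ry":0,"rz":0},{"x":-4.46,"y":-5.95,"z":0,"rx":0,"ry":0,"rz":0}]'
python3 - <<'E'
from h import *
where()
for a in range(120,50,-5):
    t=-np.radians(a); go(.059+.085*np.cos(t),-.051+.085*np.sin(t),.068,f"\n-{a}")
E
```

```text
time: 3.1
position: [0.5411, 0.0653, 0.0681]
ee_rot: [-0.001, -0.054, 0.999, -0.0]
wrist_force: [-2.5, 2.4, 0.5]
opening: 0.0002
grasp_force: 1.5
t 3.1 clamp xy [ 0.0171 -0.1261] z 0.06807189197914565 tilt -0.9999987418451552 yaw err -3.141893823863204 F [-2.5  2.4  0.5] 0.00021497170853532218

-120 [0.06 0.15 0.01] 
-115 [-0.6  -0.2   0.01] 
-110 [-1.28 -0.48  0.01] 
-105 [-1.99 -0.7   0.  ] 
-100 [-2.71 -0.86  0.  ] 
-95 [-3.45 -0.96  0.  ] 
-90 [-4.19 -0.99  0.  ] 
-85 [-4.93 -0.96 -0.  ] 
-80 [-5.67 -0.86 -0.  ] 
-75 [-6.39 -0.7  -0.  ] 
-70 [-7.1  -0.48 -0.  ] 
-65 [-7.78 -0.19 -0.01] 
-60 [-8.44  0.15 -0.01] 
-55 [-9.07  0.55 -0.01]
```

```bash
python3 -m crank '[{"x":-0.6,"y":-0.25,"z":0,"rx":0,"ry":0,"rz":0},{"x":-1.28,"y":-0.5,"z":0,"rx":0,"ry":0,"rz":0},{"x":-2.0,"y":-0.7,"z":0,"rx":0,"ry":0,"rz":0},{"x":-2.7,"y":-0.86,"z":0,"rx":0,"ry":0,"rz":0},{"x":-3.45,"y":-0.96,"z":0,"rx":0,"ry":0,"rz":0},{"x":-4.2,"y":-1.0,"z":0,"rx":0,"ry":0,"rz":0},{"x":-4.93,"y":-0.96,"z":0,"rx":0,"ry":0,"rz":0},{"x":-5.67,"y":-0.86,"z":0,"rx":0,"ry":0,"rz":0},{"x":-6.4,"y":-0.7,"z":0,"rx":0,"ry":0,"rz":0},{"x":-7.1,"y":-0.48,"z":0,"rx":0,"ry":0,"rz":0}]'
python3 - <<'E'
from h import *
where()
for a in (70,67,64,61,58,55):
    t=-np.radians(a); go(.059+.085*np.cos(t),-.051+.085*np.sin(t),.068,f"\n-{a}")
from plant import manip
a=manip.get_image("top")["pixels"][150:262,130:262]
b=manip.get_image("scene")["pixels"][140:252,120:252]
cv2.imwrite("pics/c2.png",cv2.resize(np.hstack([b,a]),(792,336),interpolation=cv2.INTER_CUBIC)[:,:,::-1])
E
```

```text
time: 3.93
position: [0.6127, 0.0689, 0.0681]
ee_rot: [-0.001, -0.054, 0.999, -0.0]
wrist_force: [-3.7, -0.6, -0.6]
opening: 0.0
grasp_force: 1.9
t 3.9333 clamp xy [ 0.0886 -0.1302] z 0.06808020990682258 tilt -0.9999991505334499 yaw err -3.141406940004739 F [-3.7 -0.6 -0.6] 1.1799432589215746e-05

-70 [ 0.05 -0.06  0.01] 
-67 [-0.36  0.1   0.01] 
-64 [-0.77  0.28  0.01] 
-61 [-1.16  0.49  0.01] 
-58 [-1.54  0.71  0.01] 
-55 [-1.92  0.96  0.01]
```

View pics/c2.png

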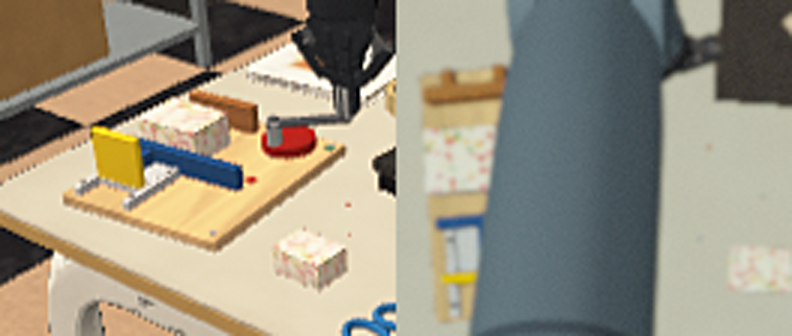

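The scene half shows the lever pointing right and forward, from the pivot at (275,130) to the fingers at (345,110), so it is near the low point. I'll push on gently to the stop.

```bash
python3 -m crank '[{"x":-0.36,"y":0.1,"z":0,"rx":0,"ry":0,"rz":0},{"x":-0.77,"y":0.28,"z":0,"rx":0,"ry":0,"rz":0},{"x":-0.96,"y":0.38,"z":0,"rx":0,"ry":0,"rz":0},{"x":-1.1,"y":0.45,"z":0,"rx":0,"ry":0,"rz":0}]'; python3 -m crank '[{"x":-0.2,"y":0.12,"z":0,"rx":0,"ry":0,"rz":0},{"x":-0.2,"y":0.12,"z":0,"rx":0,"ry":0,"rz":0}]'
```

```text
time: 4.37
position: [0.6233, 0.0744, 0.0685]
ee_rot: [0.0, -0.054, 0.999, -0.0]
wrist_force: [-2.5, -2.0, 0.4]
opening: 0.0001
grasp_force: 1.3
time: 4.53
position: [0.6252, 0.0761, 0.0685]
ee_rot: [0.0, -0.054, 0.999, 0.0]
wrist_force: [-2.1, 0.1, 0.7]
opening: 0.0
grasp_force: 1.2
```

```bash
for i in 1; do python3 -m crank '[{"x":-0.2,"y":0.14,"z":0,"rx":0,"ry":0,"rz":0},{"x":-0.2,"y":0.14,"z":0,"rx":0,"ry":0,"rz":0}]'; python3 -m crank '[{"x":-0.2,"y":0.14,"z":0,"rx":0,"ry":0,"rz":0},{"x":-0.2,"y":0.14,"z":0,"rx":0,"ry":0,"rz":0}]'; done; python3 -c "
from h import *
where()"
```

```text
time: 4.7
position: [0.6267, 0.0778, 0.0684]
ee_rot: [0.0, -0.054, 0.999, 0.0]
wrist_force: [-2.9, -1.4, 1.0]
opening: 0.0005
grasp_force: 1.4
time: 4.87
position: [0.6284, 0.0797, 0.0684]
ee_rot: [-0.0, -0.055, 0.999, 0.0]
wrist_force: [-4.1, -0.7, 2.0]
opening: 0.0001
grasp_force: 1.8
t 4.8667 clamp xy [ 0.1054 -0.1212] z 0.06838153369956412 tilt -0.9999997890056851 yaw err -3.1412243252306395 F [-4.1 -0.7  2. ] 8.934856560300027e-05
```

Finger geometry puts the cam near 0. I'll back off, lift, and check before moving to the slide.

```bash
python3 -m crank '[{"x":0.8,"y":-0.6,"z":0,"rx":0,"ry":0,"rz":0},{"x":1.6,"y":-1.2,"z":0,"rx":0,"ry":0,"rz":0},{"x":1.6,"y":-1.2,"z":-3,"rx":0,"ry":0,"rz":0},{"x":1.6,"y":-1.2,"z":-6,"rx":0,"ry":0,"rz":0},{"x":1.6,"y":-1.2,"z":-9,"rx":0,"ry":0,"rz":0},{"x":4,"y":2,"z":-9.2,"rx":0,"ry":0,"rz":0},{"x":7,"y":5,"z":-9.2,"rx":0,"ry":0,"rz":0},{"x":10,"y":8,"z":-9.2,"rx":0,"ry":0,"rz":0},{"x":13,"y":11,"z":-9.2,"rx":0,"ry":0,"rz":0},{"x":13,"y":11,"z":-9.2,"rx":0,"ry":0,"rz":0}]'
python3 - <<'E'
from h import *
from plant import manip
d=manip.get_image("wrist"); np.savez("w3.npz",**d)
a=d["pixels"]; b=manip.get_image("scene")["pixels"][140:252,120:252]
b=cv2.resize(b,(452,384),interpolation=cv2.INTER_CUBIC)
cv2.imwrite("pics/c3.png",cv2.resize(np.hstack([b,a]),(800,319))[:,:,::-1])
where(); go(-.135,.048,.15); go(-.135,.048,.055)
E
```

```text
time: 5.7
position: [0.4822, 0.1782, 0.1605]
ee_rot: [-0.001, -0.057, 0.998, 0.001]
wrist_force: [-1.7, 0.4, -0.4]
opening: 0.0
grasp_force: 0.0
t 5.8 clamp xy [-0.0246 -0.0102] z 0.1610482636270794 tilt -0.9999963529866988 yaw err -3.1386427959560677 F [0.2 0.2 0.2] 0.00024414063707001626
 [11.03  5.85  1.08]  [11.06  5.85 10.58]
```

View pics/c3.png

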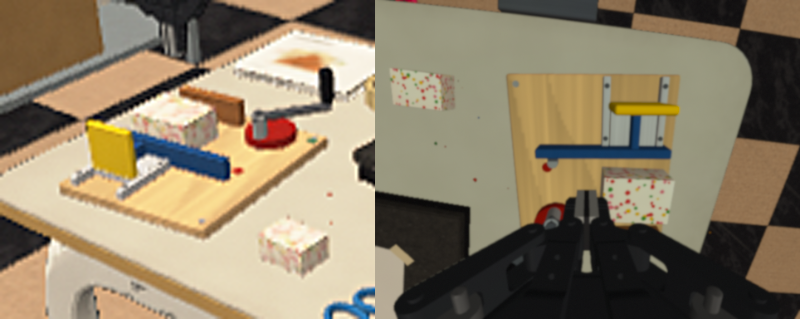

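The left half shows the lever forward-right with the knob at (326,85), and the slide is still back. I'll check the cam angle numerically while moving behind the handle.

```bash
python3 -m crank '[{"x":2.7,"y":1.4,"z":0,"rx":0,"ry":0,"rz":0},{"x":5.4,"y":2.8,"z":0,"rx":0,"ry":0,"rz":0},{"x":8.1,"y":4.2,"z":0,"rx":0,"ry":0,"rz":0},{"x":11,"y":5.8,"z":0,"rx":0,"ry":0,"rz":0},{"x":11,"y":5.8,"z":0.5,"rx":0,"ry":0,"rz":0},{"x":11,"y":5.8,"z":0.5,"rx":0,"ry":0,"rz":0}]'
python3 - <<'E'
from h import *
P=np.load("clamp.npy"); d=np.load("scene0.npz"); T=np.linalg.inv(d["cam_to_world"])
for c in (-.08,0,.1,.2,.3,.5):
    t=-np.pi/4-c; w=np.r_[clamp2w(P,(.059+.085*np.cos(t),-.051+.085*np.sin(t))),.086]
    q=T[:3,:3]@w+T[:3,3]; print(c,(d["mtx"]@(q/q[2]))[:2])
where(); go(-.135,.048,.055)
E
```

```text
time: 6.3
position: [0.3723, 0.2204, 0.1553]
ee_rot: [0.001, -0.055, 0.999, 0.0]
wrist_force: [0.4, -1.1, 0.1]
opening: 0.0001
grasp_force: 0.0
-0.08 [234.52110152 168.4703384 ]
0 [235.01717297 169.24902519]
0.1 [235.4221357  170.26029557]
0.2 [235.58079419 171.30511736]
0.3 [235.4874148  172.37369721]
0.5 [234.53368445 174.54014616]
t 6.3 clamp xy [-0.1339  0.0465] z 0.15525663399918704 tilt -0.999998525925561 yaw err -3.1407814920738577 F [ 0.4 -1.1  0.1] 0.00013820668014819174
 [ 0.13  0.15 10.03]
```

The cam is at about 0.05, at its low point. Next I'll descend and start the slide push.

```bash
python3 -m crank '[{"x":0.1,"y":0.1,"z":3,"rx":0,"ry":0,"rz":0},{"x":0.1,"y":0.1,"z":6,"rx":0,"ry":0,"rz":0},{"x":0.1,"y":0.1,"z":8.5,"rx":0,"ry":0,"rz":0},{"x":0.1,"y":0.1,"z":9.6,"rx":0,"ry":0,"rz":0},{"x":0.1,"y":0.1,"z":9.6,"rx":0,"ry":0,"rz":0},{"x":-0.7,"y":0.1,"z":9.6,"rx":0,"ry":0,"rz":0},{"x":-1.4,"y":0.1,"z":9.6,"rx":0,"ry":0,"rz":0},{"x":-2.1,"y":0.1,"z":9.6,"rx":0,"ry":0,"rz":0},{"x":-2.6,"y":0.1,"z":9.6,"rx":0,"ry":0,"rz":0}]'
python3 -m crank '[{"x":-0.4,"y":0,"z":0,"rx":0,"ry":0,"rz":0},{"x":-0.8,"y":0,"z":0,"rx":0,"ry":0,"rz":0},{"x":-1.2,"y":0,"z":0,"rx":0,"ry":0,"rz":0},{"x":-1.6,"y":0,"z":0,"rx":0,"ry":0,"rz":0}]'
python3 -c "
from h import *
where()"
```

```text
time: 7.05
position: [0.4007, 0.2246, 0.0607]
ee_rot: [0.002, -0.054, 0.999, 0.001]
wrist_force: [-0.5, -0.7, -0.6]
opening: -0.0001
grasp_force: 0.0
time: 7.38
position: [0.4126, 0.2256, 0.0592]
ee_rot: [-0.001, -0.054, 0.999, -0.0]
wrist_force: [-4.3, -0.2, 1.9]
opening: 0.0002
grasp_force: 1.6
t 7.3833 clamp xy [-0.0933  0.0473] z 0.05916703527903188 tilt -0.9999986460769434 yaw err -3.1412370245175576 F [-4.3 -0.2  1.9] 0.0001601196078066641
```

```bash
python3 -m crank '[{"x":-0.4,"y":0,"z":0,"rx":0,"ry":0,"rz":0},{"x":-0.8,"y":0,"z":0,"rx":0,"ry":0,"rz":0},{"x":-1.2,"y":0,"z":0,"rx":0,"ry":0,"rz":0},{"x":-1.6,"y":0,"z":0,"rx":0,"ry":0,"rz":0},{"x":-2.0,"y":0,"z":0,"rx":0,"ry":0,"rz":0},{"x":-2.4,"y":0,"z":0,"rx":0,"ry":0,"rz":0},{"x":-2.8,"y":0,"z":0,"rx":0,"ry":0,"rz":0},{"x":-3.2,"y":0,"z":0,"rx":0,"ry":0,"rz":0},{"x":-3.5,"y":0,"z":0,"rx":0,"ry":0,"rz":0}]'
python3 -m crank '[{"x":-0.15,"y":0,"z":0,"rx":0,"ry":0,"rz":0},{"x":-0.3,"y":0,"z":0,"rx":0,"ry":0,"rz":0},{"x":-0.3,"y":0,"z":0,"rx":0,"ry":0,"rz":0}]'
python3 -c "
from h import *
where()"
```

```text
time: 8.13
position: [0.4485, 0.2295, 0.0592]
ee_rot: [-0.0, -0.054, 0.999, 0.0]
wrist_force: [-3.6, 0.3, 1.5]
opening: 0.0005
grasp_force: 1.9
time: 8.38
position: [0.4514, 0.2299, 0.0592]
ee_rot: [0.0, -0.054, 0.999, 0.0]
wrist_force: [-1.4, 1.1, -1.0]
opening: 0.0001
grasp_force: 1.0
t 8.3833 clamp xy [-0.0543  0.0473] z 0.05919319990964761 tilt -0.999999956927254 yaw err -3.1416841541966725 F [-1.4  1.1 -1. ] 0.00011259882553112392
```

Now 2 mm steps until the force climbs.

```bash
for k in 1; do
python3 -m crank '[{"x":-0.2,"y":0,"z":0,"rx":0,"ry":0,"rz":0},{"x":-0.2,"y":0,"z":0,"rx":0,"ry":0,"rz":0}]' | grep -E "pos|wrist"
python3 -m crank '[{"x":-0.2,"y":0,"z":0,"rx":0,"ry":0,"rz":0},{"x":-0.2,"y":0,"z":0,"rx":0,"ry":0,"rz":0}]'| grep -E "pos|wrist"
done; python3 -c "
from h import *
where()"
```

```text
position: [0.4532, 0.2301, 0.0592]
wrist_force: [-2.3, 1.0, -0.8]
position: [0.4549, 0.2302, 0.0592]
wrist_force: [-2.8, -0.6, -0.8]
t 8.7167 clamp xy [-0.0507  0.0473] z 0.059227948624556645 tilt -0.9999999217536959 yaw err -3.141596483729776 F [-2.8 -0.6 -0.8] 8.88676248950007e-05
```

```bash
for k in 1; do
python3 -m crank '[{"x":-0.2,"y":0,"z":0,"rx":0,"ry":0,"rz":0},{"x":-0.2,"y":0,"z":0,"rx":0,"ry":0,"rz":0}]' | grep -E "pos|wrist"
python3 -m crank '[{"x":-0.2,"y":0,"z":0,"rx":0,"ry":0,"rz":0},{"x":-0.2,"y":0,"z":0,"rx":0,"ry":0,"rz":0}]'| grep -E "pos|wrist"
done; python3 -c "
from h import *
where()"
```

```text
position: [0.4549, 0.2302, 0.0591]
wrist_force: [-8.7, -0.2, 4.4]
position: [0.4548, 0.2302, 0.0588]
wrist_force: [-12.4, -1.2, 9.1]
t 9.05 clamp xy [-0.0508  0.0472] z 0.058836141831481385 tilt -0.9999720440411017 yaw err -3.140935668571244 F [-12.4  -1.2   9.1] 0.0002332443045621047
```

It has stopped hard at about the expected travel. I'll give one more gentle press to square the box, then retreat and look.

```bash
python3 -m crank '[{"x":-0.3,"y":0,"z":0,"rx":0,"ry":0,"rz":0},{"x":-0.3,"y":0,"z":0,"rx":0,"ry":0,"rz":0},{"x":-0.3,"y":0,"z":0,"rx":0,"ry":0,"rz":0}]' | grep -E "pos|wrist"
python3 -m crank '[{"x":0.5,"y":0,"z":0,"rx":0,"ry":0,"rz":0},{"x":1.5,"y":0,"z":0,"rx":0,"ry":0,"rz":0},{"x":3,"y":0,"z":0,"rx":0,"ry":0,"rz":0},{"x":5,"y":0,"z":0,"rx":0,"ry":0,"rz":0},{"x":5,"y":0,"z":-3,"rx":0,"ry":0,"rz":0},{"x":5,"y":0,"z":-6,"rx":0,"ry":0,"rz":0},{"x":5,"y":0,"z":-9,"rx":0,"ry":0,"rz":0},{"x":5,"y":0,"z":-12,"rx":0,"ry":0,"rz":0}]' | grep -E "pos|wrist"
python3 -m crank '[{"x":2,"y":3,"z":-2,"rx":0,"ry":0,"rz":0},{"x":2,"y":7,"z":-2,"rx":0,"ry":0,"rz":0},{"x":2,"y":11,"z":-2,"rx":0,"ry":0,"rz":0},{"x":2,"y":15,"z":-2,"rx":0,"ry":0,"rz":0},{"x":2,"y":19,"z":-2,"rx":0,"ry":0,"rz":0},{"x":2,"y":23,"z":-2,"rx":0,"ry":0,"rz":0},{"x":2,"y":26,"z":-2,"rx":0,"ry":0,"rz":0},{"x":2,"y":26,"z":-2,"rx":0,"ry":0,"rz":0},{"x":2,"y":26,"z":-2,"rx":0,"ry":0,"rz":0}]' | grep -E "pos|wrist"
python3 - <<'E'
from h import *
from plant import manip
d=manip.get_image("top"); np.savez("top4.npz",**d)
cv2.imwrite("pics/topf.png",cv2.resize(d["pixels"][165:261,130:224,::-1],None,fx=6,fy=6,interpolation=cv2.INTER_CUBIC))
E
```

```text
position: [0.4548, 0.2301, 0.0583]
wrist_force: [-18.7, -1.3, 12.3]
position: [0.4137, 0.2257, 0.1815]
wrist_force: [0.8, 0.6, -0.1]
position: [0.365, 0.484, 0.1995]
wrist_force: [-0.6, -0.8, -0.4]
```

View pics/topf.png

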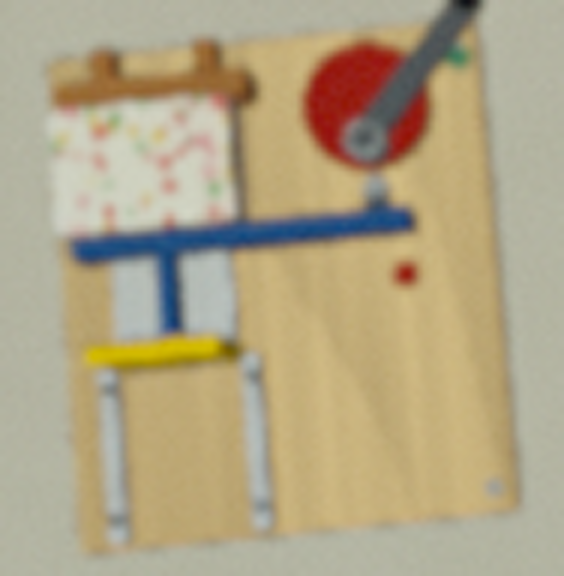

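The box is flush between the jaw (y≈240) and the fence (y≈95). The lever is over the green dot, the roller is just clear of the cam, and the arm is away.

```bash
python3 -c "
from plant import manip
print(manip.sign_off())"
```

```text
the job is handed in; nothing more can be done
None
```

The job is handed in: the cam was turned to its low point first, then the slide was pushed until the box stopped hard against the back fence; the last picture shows the box flush and the arm clear, but sign-off returned no verdict.

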